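# Brush out the counter jars and put them on display

### The job

Clean the empty open jars on the shop counter (two or three of them) with the brush that hangs on its fork, the tallest jar first and the shortest last: in each jar push the brush down to the bottom, draw it up to the mouth and push it down to the bottom again. Then hang the brush back on its fork, stand all these jars upright on the wooden display board, and throw the board's lever over into its far, white-marked notch so that the front rail comes up. Knock none of the other things over.

Things in the scene. Friction and masses are not known exactly. Their poses are not given: they have to be found in the camera images.
- jar_tall: empty open clear jar with a black rim band, straight-sided, 120 mm tall, 68 mm outside diameter, 60 mm inside, walls 4 mm, floor 10 mm thick and greenish; 0.4 kg, loose. Origin at the centre of its underside, z up its axis. Absent in some starts. Grip it by the outside from above.
- jar_tall_floor (a point): centre of the inner floor of that jar, 10 mm above its underside; z up the axis. The jar is 110 mm deep inside
- jar_mid: empty open clear jar with a black rim band, straight-sided, 100 mm tall, 68 mm outside diameter, 60 mm inside, walls 4 mm, floor 10 mm thick and greenish; 0.4 kg, loose. Origin at the centre of its underside, z up its axis. Absent in some starts. Grip it by the outside from above.
- jar_mid_floor (a point): centre of the inner floor of that jar, 10 mm above its underside; z up the axis. The jar is 90 mm deep inside
- jar_short: empty open clear jar with a black rim band, straight-sided, 80 mm tall, 68 mm outside diameter, 60 mm inside, walls 4 mm, floor 10 mm thick and greenish; 0.4 kg, loose. Origin at the centre of its underside, z up its axis. Absent in some starts. Grip it by the outside from above.
- jar_short_floor (a point): centre of the inner floor of that jar, 10 mm above its underside; z up the axis. The jar is 70 mm deep inside
- brush: upright bottle brush, 172 mm long, 90 g. From the tip up: white bristle head 74 mm long (stiff core 26 mm across; the 52 mm fringe offers no resistance), steel stem 10 mm thick, flat round collar 34 mm across at 112 to 118 mm, wooden grip block at 118 to 172 mm, 36 mm wide (brush x), 14 mm thick (brush y). Origin at the lower tip, z up to the grip
- brush_tip (a point): lower tip of the brush (same as its origin)
- brush_grip (a point): centre of the wooden grip block, 145 mm above the tip: pinch here from above across the 14 mm thickness (brush y)
- brush_collar (a point): centre of the underside of the brush's collar, 112 mm above the tip; it rests on the fork
- brush_stand: fixed stand: wooden foot 90 x 90 x 12 mm centred at its x = +20 mm, steel post 14 mm thick at x = +45 mm, and a fork of two level bars 9 mm wide with an 18 mm slot between, from x = -27 to +33 mm, tops 137 mm above the counter. The slot is open to the stand's -x (roughly towards the robot). Origin on the counter under the hanging brush
- fork (a point): point in the fork's slot, level with the bars' tops, where the brush hangs by its collar; axes as brush_stand. Slot open end at x = -27 mm, closed end at +33 mm. To free the brush lift it 10 to 20 mm and carry it out to -x by 55 mm or more; hang it back the reverse way
- board: fixed wooden display board 180 (x) x 328 (y) x 12 mm with a fixed back rail at x = +84 mm and end rails at y = +-160 mm, all 8 mm thick, 40 mm above the board, and a like front rail at x = -84 mm, flush with the board at lever 0, rising with the lever to 40 mm in the marked notch. Origin at the centre of its underside, z up. Jars fit side by side along y, 80 to 110 mm apart, axes near x = 0
- lever (a joint): rad; lever on a grey block beside the board (board y = +200 mm). 0: leaning 0.6 rad from vertical to the board's -x; grows as it swings up and over to +x about the board's y axis; 1.2 in the marked notch, end stop at 1.5. Stiff: takes about 4 N at the knob and stays where it is left
- lever_knob (a point): centre of the black ball knob, 26 mm across, at the lever's end, 100 mm from the hinge; lever rod 10 mm thick
- lever_hinge (a point): centre of the lever's hinge, 40 mm above the counter; its axes are the board's, the lever turns in its x-z plane
- notch (a point): where the knob's centre is when the lever sits in the far notch, which is a gap in the steel quadrant beside the lever with a white line next to it
- mug: white mug, 84 mm across, 90 mm tall, beyond the far side; leave it standing. Origin at the centre of its underside, z up
- pincushion: blue round pincushion, 64 mm across, 34 mm high, leave it. Origin at the centre of its underside, z up
- button_jar0: closed filled jar with black lid, 84 mm across, 120 mm tall, at the back, not one of those to be cleaned; leave it standing. Origin at the centre of its underside, z up
- button_jar1: closed filled jar with black lid, 84 mm across, 120 mm tall, at the back, not one of those to be cleaned; leave it standing. Origin at the centre of its underside, z up
- button_jar2: closed filled jar with black lid, 84 mm across, 120 mm tall, at the back, not one of those to be cleaned; leave it standing. Origin at the centre of its underside, z up

How it is judged:
By the outcome, as a careful person would: the job done as asked, in the order asked, and still so for the second after the job is handed in, with the robot touching nothing.
Of jar_tall, jar_mid, jar_short only 2 to 3 are there at a start; the rules pass over those that are not, and their reading is None.
At some moment in a run one of jar_tall, jar_mid, jar_short may be knocked a few centimetres aside while the robot is not near it.
It also fails if it takes over 210 s, if anything falls off the work surface, if the arm or the gripper's body presses on something with over 40 N, if the wrist force passes 120 N, or if a joint passes its speed limit or range.

### The arm

A 6-joint arm with a two-finger parallel gripper is mounted at the origin on the work surface. World frame = base frame: x ahead of the robot, y to its left, z up, the work surface at z = 0. Lengths are in m, angles in rad, forces in N, time in s.
With the tool pointing down it reaches from about 0.275 to 0.75 m from the base axis. Payload 10.2 kg.
Tool frame: the origin (TCP) lies between the finger pads; the fingertips stand env.tcp_to_tips ahead of it and the grasp point (between the pads) lies 5 mm behind it (env.tcp_to_tips is the distance from the TCP to the fingertips, in m); z points along the fingers, y is the line along which they close (so a half turn about z gives the same grasp; the last joint's range is limited). The gripper opens to 88 mm and grips with 3 to 60 N. Pads are 18 mm wide; open, the fingers measure 123 mm over their backs; the gripper's body (75 mm by 187 mm) begins 45 mm behind the grasp point.
Start: joints at [1.007, 0.313, 1.498, -0, 1.331, -0.223], TCP at [0.175, 0.495, 0.253] pointing down, gripper open.
Joint ranges: [-2.94, 2.94], [-0.97, 2.17], [0.19, 2.56], [-1.23, 4.37], [0.02, 3.11], [-2.88, 2.88]. Speed limits (rad/s): [2.39, 2.39, 3.01, 3.14, 3.14, 3.14].

### API

Orientations are given as [roll, pitch, yaw] about the fixed x, y, z axes, in that order (R = Rz(yaw) Ry(pitch) Rx(roll)).
In Python, from station import env gives the robot as it stands. The module is installed in compiled form; this text tells all that it offers. Calls block until the motion is done:
- env.move_to(position, orientation): joint-space move of the TCP to a pose.
- env.move_l(position, frame=None, max_speed=0.15, until_force=None): straight line of the TCP; frame=None keeps the orientation; max_speed is the mean speed in m/s. With until_force (N) it stops when the force on the tool has changed by that much, and returns True; else False.
- env.move_j(angles): joint-space move.
- env.gripper_to(opening, grasp_force=None): opening from 0.0 (shut) to 1.0 (fully open); grasp_force is the grip in N (None keeps the last); returns when the fingers have stopped.
- env.sleep(seconds).
- env.solve_ik(position, orientation): joint angles nearest the present ones, or None.
- env.observe(): the state.
- env.camera(name): name is "side" or "top"; returns the picture (480x640x3 uint8, red, green, blue); there is no depth.
- env.get_calibration(name): a dict with "intrinsics" (3x3 intrinsics, pixels), "rvec" (rotation vector, rad) and "tvec" (3), from world to camera coordinates, as OpenCV has them. Camera axes: x right, y down, z forward; pixel columns grow to the right and rows downward; lengths in m; the calibration is good to about 2 mm. A picture is of the moment at which its call begins. get_calibration takes no time and is no camera call.
A pose or a line that the arm cannot do raises env.PlanningError and nothing moves.
- env.job_done(): hands the job in; it is judged then, once.
The state is a dict: "time_s": time; "q": joint angles; "qd": joint speeds; "tau": joint torques, N m; "eef_pos": TCP position; "ee_rot": TCP orientation; "force": force on the tool from outside, world axes, zero at the start; "ft_torque": the same for the moment, N m; "grip_width": opening from 0.0 (shut) to 1.0 (fully open); "grasp_force": force on a finger pad.
Only numpy, scipy, OpenCV 4.12 (cv2) and the standard library are available. Lean on these libraries where they do the work, as an engineer would, in place of code of your own. Each camera call takes 0.05 s, during which the arm holds its last target. There are 200 camera calls.

## Working session

There is one attempt and no reset: what is moved stays moved. The work goes in short steps, each a Python script; the robot and the scene stay as the last script left them, time stands still between calls to the robot, and variables do not carry over. Pictures are saved under pics/ and viewed, at most 14 in all, crops included, and the job is handed in when it is done.

```bash
mkdir -p pics
cat > h.py <<'E'
import numpy as np, cv2
from station import env
def P(n):
    c=env.get_calibration(n);return np.array(c["intrinsics"],float),cv2.Rodrigues(np.array(c["rvec"],float))[0],np.array(c["tvec"],float).ravel()
def ray(n,u,v,z):
    K,R,t=P(n);d=R.T@np.linalg.inv(K)@[u,v,1];o=-R.T@t
    return o+d*(z-o[2])/d[2]
def proj(n,p):
    K,R,t=P(n);q=K@(R@np.array(p,float)+t);return q[:2]/q[2]
def snap(n,f,box=None,s=1):
    im=env.camera(n)[:,:,::-1]
    if box: im=im[box[1]:box[3],box[0]:box[2]]
    cv2.imwrite('pics/'+f,cv2.resize(im,None,fx=s,fy=s,interpolation=cv2.INTER_CUBIC))
E
python3 - <<'E'
from h import *
snap('top','t0.png');snap('side','s0.png')
for n in('top','side'):
    K,R,t=P(n);print(n,K[0,0],(-R.T@t).round(3),R.round(2).tolist())
o=env.observe();print(o['time_s'],o['ee_rot'],env.tcp_to_tips)
E
```

```text
top 548.6041830852723 [0.421 0.052 1.361] [[0.01, -1.0, 0.01], [-0.99, -0.01, -0.16], [0.16, -0.01, -0.99]]
side 491.42046085627004 [ 0.305 -0.483  0.825] [[0.86, -0.5, 0.01], [-0.38, -0.65, -0.66], [0.33, 0.57, -0.75]]
0.1 [-3.14051504e+00 -2.41123517e-04  2.80080641e+00] 0.014
```

View pics/t0.png

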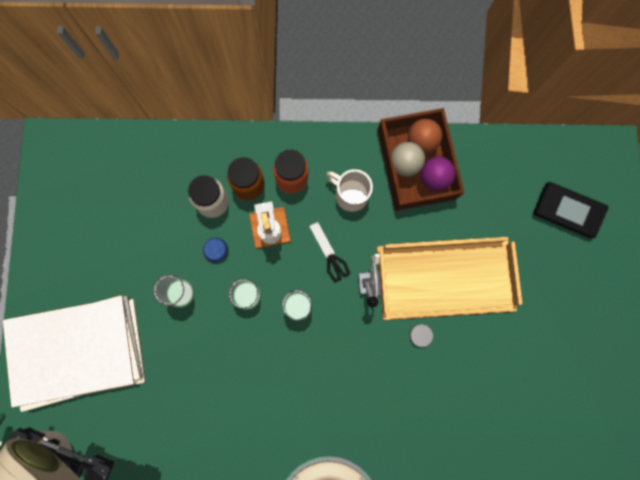

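View pics/s0.png

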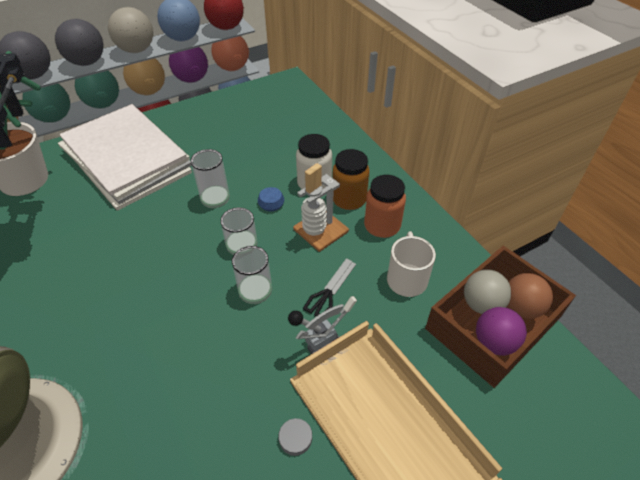

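Three jars stand near top-view (175,290) tall, (245,295) and (297,306), with the brush at (268,220), the board at (450,278) and the lever at (370,285). I'll take enlarged crops next.

Run:
```python
from h import *
snap('top','t1.png',(145,195,325,330),4.4);snap('top','t2.png',(345,225,530,350),4.3);snap('side','s1.png',(180,130,380,330),3)
```

```text
(no output)
```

View pics/t1.png

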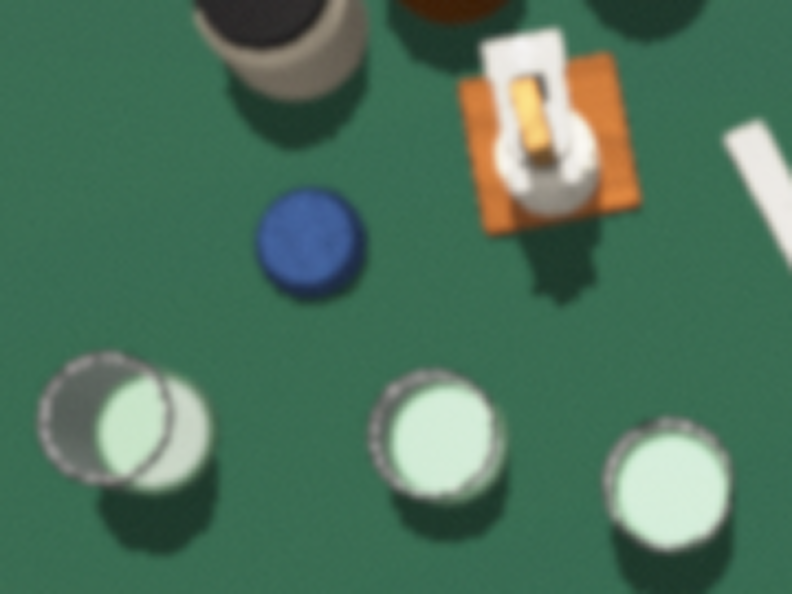

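View pics/t2.png

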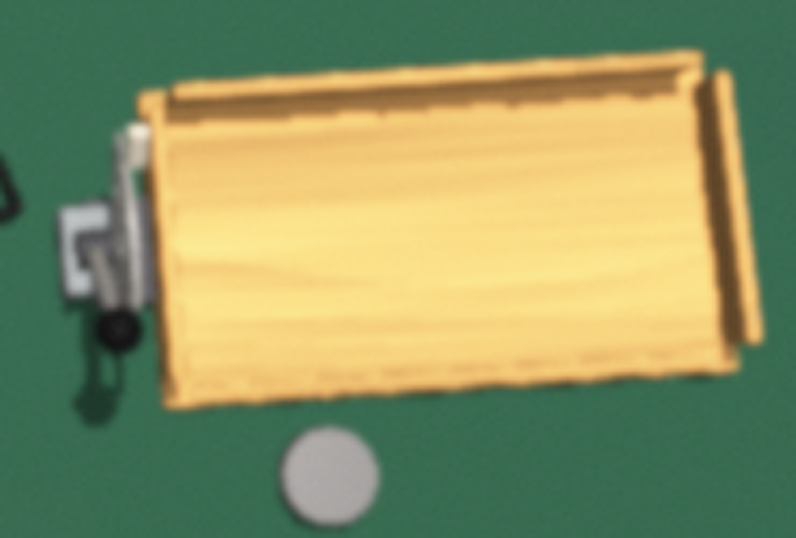

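View pics/s1.png

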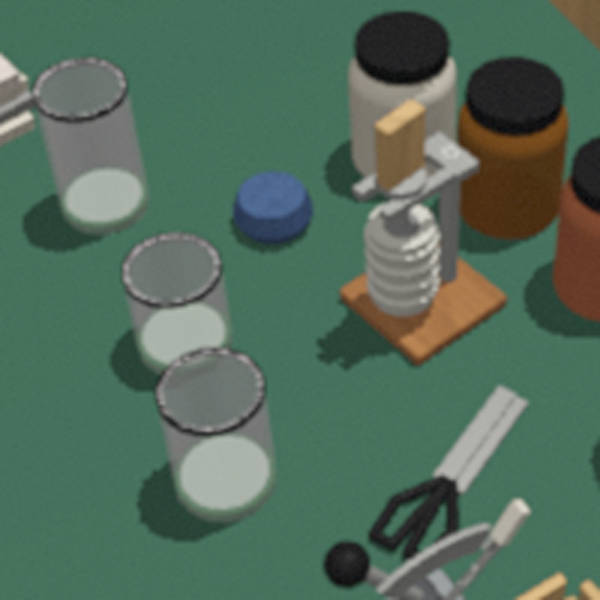

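Crops: jar rims and floors are clear, the middle jar looks shortest and the right one mid. The brush grip is at crop t1 (531,118), the foot corners are visible, and the board corners and knob are at t2 (120,330). Next I compute positions.

Run:
```python
from h import *
from scipy.optimize import least_squares
A=lambda u,v:(145+u/4.4,195+v/4.4); B=lambda u,v:(345+u/4.3,225+v/4.3); S=lambda u,v:(180+u/3,130+v/3)
def tri(a,b):
    f=lambda p:np.r_[proj('top',p)-a,proj('side',p)-b]
    r=least_squares(f,[.5,.1,.1]);return r.x.round(4),abs(r.fun).max().round(1)
for n,rt,rs,ft,fs in (('L',(106,418),(81,89),(154,432),(104,196)),('M',(437,436),(172,270),(443,440),(183,333)),('R',(668,484),(210,391),(671,489),(225,475))):
    print(n,tri(A(*rt),S(*rs)),tri(A(*ft),S(*fs)), ray('top',*A(*ft),.01).round(4)[:2], ray('side',*S(*fs),.01).round(4)[:2])
c=np.array([ray('top',*A(*p),.012)[:2] for p in((460,83),(612,53),(640,205),(487,235))])
xd=(c[0]-c[3]+c[1]-c[2]);yaw=np.arctan2(xd[1],xd[0]);m=c.mean(0)
print('foot',c.round(4).tolist(),m,yaw,'origin',m-.02*np.array([np.cos(yaw),np.sin(yaw)]))
print('grip top/bot end',ray('top',*A(527,82),.197).round(4),ray('top',*A(541,155),.197).round(4))
for k,p,z in(('FL',(170,405),.012),('FR',(738,371),.012),('backrail L',(172,88),.052),('backrail R',(703,57),.052),('Lrail back',(152,92),.052),('Lrail front',(170,398),.052),('Rrail back',(725,72),.052),('Rrail front',(756,342),.052),('knob',(120,330),.1225),('knob',(120,330),.1225)):
    print(k,ray('top',*B(*p),z).round(4)[:2])
print('knob tri',tri(B(120,330),S(347,564)))
print('disc',ray('top',*B(330,475),.01).round(3))
```

```text
L (array([0.5021, 0.367 , 0.1172]), np.float64(0.8)) (array([0.5014, 0.3676, 0.0077]), np.float64(0.7)) [0.4996 0.3674] [0.5024 0.365 ]
M (array([0.497 , 0.2012, 0.08  ]), np.float64(0.9)) (array([0.4984, 0.2065, 0.0072]), np.float64(0.6)) [0.4969 0.2065] [0.4988 0.2039]
R (array([0.4721, 0.0785, 0.0971]), np.float64(0.8)) (array([0.4726, 0.0788, 0.0051]), np.float64(0.5)) [0.4711 0.0791] [0.4725 0.0752]
foot [[0.6995, 0.2026], [0.7179, 0.1163], [0.6302, 0.0989], [0.6122, 0.1849]] [0.66494941 0.15064987] 0.19831642130774751 origin [0.64534141 0.14670949]
grip top/bot end [0.6622 0.149  0.197 ] [0.6258 0.1412 0.197 ]
FL [ 0.4417 -0.1333]
FR [ 0.4641 -0.4566]
backrail L [ 0.6171 -0.1309]
backrail R [ 0.6381 -0.4306]
Lrail back [ 0.6147 -0.1196]
Lrail front [ 0.4449 -0.1278]
Rrail back [ 0.6297 -0.4426]
Rrail front [ 0.4788 -0.4523]
knob [ 0.4785 -0.0924]
knob [ 0.4785 -0.0924]
knob tri (array([ 0.48  , -0.0923,  0.1282]), np.float64(0.8))
disc [ 0.404 -0.224  0.01 ]
```

```bash
cat >> h.py <<'E'
J={'tall':(.500,.367,.12),'mid':(.472,.078,.10),'short':(.497,.205,.08)}
BO=np.array([.5427,-.289]);BY=.068
SO=np.array([.645,.1460]);SY=.20
sx=np.array([np.cos(SY),np.sin(SY)])
def floors(im=None):
    im=env.camera('top') if im is None else im
    r,g,b=[im[:,:,i].astype(int) for i in range(3)]
    m=((g>170)&(r>150)&(g>=r)&(g-b<40)&(b>150)).astype(np.uint8)
    n,l,s,c=cv2.connectedComponentsWithStats(m)
    return [tuple(ray('top',*c[i],.01)[:2].round(4))+(int(s[i,4]),) for i in range(1,n) if 250<s[i,4]<900]
E
python3 - <<'E'
from h import *
print(floors(cv2.imread('pics/t0.png')[:,:,::-1]))
pts={'grip':[*SO,.165],'out':[*(SO-.07*sx),.28],'L':[.5,.367,.28],'R':[.472,.078,.28]}
for y in (SY,SY+np.pi,SY-np.pi):
    for k,p in pts.items():
        q=env.solve_ik(p,[np.pi,0,y]);print(round(y,2),k,None if q is None else np.round(q,2))
for y in (np.pi/2+BY,-np.pi/2+BY):
    for k,p in {'L':[.5,.367,.09],'Lh':[.5,.367,.27],'R':[.472,.078,.07],'b1':[.5427+.007,-.389,.15],'b1h':[.55,-.389,.27],'b3':[.536,-.189,.15]}.items():
        q=env.solve_ik(p,[np.pi,0,y]);print(round(y,2),k,None if q is None else np.round(q,2))
E
```

```text
[(np.float64(0.4982), np.float64(0.2077), 448), (np.float64(0.4716), np.float64(0.0798), 505)]
0.2 grip [ 0.05  0.69  1.15 -0.    1.3   1.42]
0.2 out [ 0.03  0.45  1.24 -0.    1.46  1.4 ]
0.2 L [ 0.44  0.51  1.13 -0.    1.49  1.82]
0.2 R [-0.08  0.19  1.58 -0.    1.37  1.29]
3.34 grip [ 0.05  0.69  1.15  0.    1.3  -1.72]
3.34 out [ 0.03  0.45  1.24  0.    1.46 -1.74]
3.34 L [ 0.44  0.51  1.13  0.    1.49 -1.33]
3.34 R [-0.08  0.19  1.58  0.    1.37 -1.85]
-2.94 grip [ 0.05  0.69  1.15  0.    1.3  -1.72]
-2.94 out [ 0.03  0.45  1.24  0.    1.46 -1.74]
-2.94 L [ 0.44  0.51  1.13  0.    1.49 -1.33]
-2.94 R [-0.08  0.19  1.58  0.    1.37 -1.85]
1.64 L [ 0.44  0.68  1.38 -0.    1.09  0.38]
1.64 Lh [ 0.44  0.52  1.15 -0.    1.47  0.38]
1.64 R [-0.08  0.45  1.84 -0.    0.85 -0.15]
1.64 b1 [-0.79  0.73  1.12  0.    1.3  -0.86]
1.64 b1h [-0.79  0.65  0.93  0.    1.55 -0.86]
1.64 b3 [-0.55  0.5   1.5   0.    1.14 -0.61]
-1.5 L [ 0.44  0.68  1.38  0.    1.09 -2.77]
-1.5 Lh [ 0.44  0.52  1.15  0.    1.47 -2.77]
-1.5 R None
-1.5 b1 [-0.79  0.73  1.12 -0.    1.3   2.28]
-1.5 b1h [-0.79  0.65  0.93 -0.    1.55  2.28]
-1.5 b3 [-0.55  0.5   1.5  -0.    1.14  2.53]
```

```bash
cat >> h.py <<'E'
def st(t=''):
    o=env.observe();print(t,round(o['time_s'],1),np.round(o['eef_pos'],4),'w',round(o['grip_width'],3),'F',np.round(o['force'],1),'g',round(o['grasp_force'],1))
RB=[np.pi,0,SY];RJ=[np.pi,0,np.pi/2+BY]
E
python3 - <<'E'
from h import *
im=cv2.imread('pics/t0.png')[:,:,::-1]
for p in((184,293),(175,293),(245,295),(165,288),(180,302)): print(p,im[p[1],p[0]])
env.gripper_to(.5,40)
env.move_to([*SO,.26],RB);st()
env.move_l([*SO,.168],max_speed=.15);st()
env.gripper_to(0,40);st()
env.move_l([*SO,.183]);st()
p=SO-.075*sx
env.move_l([*p,.183]);env.move_l([*p,.285],max_speed=.2);st()
print(floors())
snap('side','s2.png');snap('top','t3.png')
E
```

```text
(184, 293) [181 192 178]
(175, 293) [200 228 200]
(245, 295) [211 235 215]
(165, 288) [88 97 91]
(180, 302) [199 211 196]
 3.1 [0.6447 0.1468 0.2601] w 0.499 F [-0.6 -0.1  0.2] g 0.0
 3.9 [0.6454 0.1462 0.1692] w 0.505 F [ 0.3 -0.2  0.1] g 0.0
 4.5 [0.6451 0.1461 0.1683] w 0.155 F [-0.5  0.5  1.4] g 40.0
 4.7 [0.6453 0.146  0.1836] w 0.157 F [-0.8 -0.5 -1.2] g 40.0
 6.0 [0.5714 0.1311 0.2835] w 0.158 F [-0.5 -0.4 -1.2] g 40.0
[]
```

View pics/s2.png

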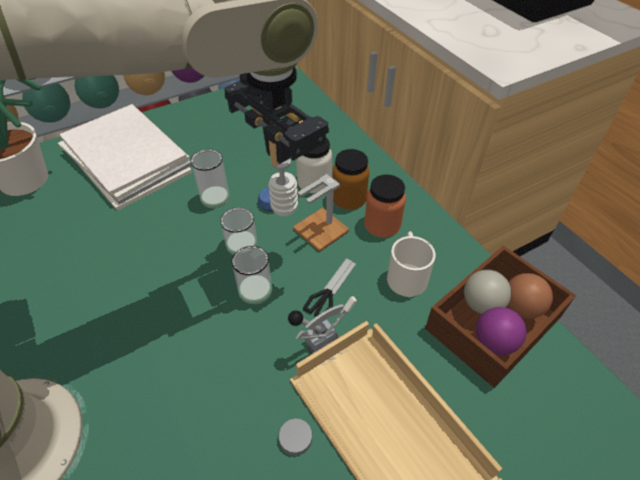

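View pics/t3.png

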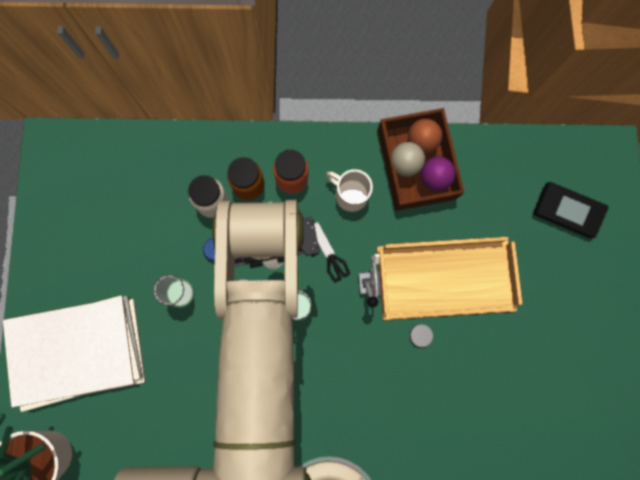

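Brush is free (side view, at about (283,190)), nothing else is disturbed, and all three jars are unmoved. I'll clean the tall jar, checking each jar by template matching in the side view.

```bash
cat >> h.py <<'E'
F={'tall':(214.7,195.3),'mid':(255,288.3),'short':(241,241)}
def where(k,im=None):
    """template shift of the jar floor in the side view -> displacement in world xy, score"""
    ref=cv2.imread('pics/s0.png'); im=env.camera('side')[:,:,::-1] if im is None else im
    u,v=map(int,F[k]); h=int(J[k][2]*450)
    T=ref[v-h//2:v+20,u-24:u+24]; x0,y0=u-24-60,v-h//2-60
    M=cv2.matchTemplate(np.ascontiguousarray(im[y0:v+80,x0:u+84]),T,cv2.TM_CCOEFF_NORMED)
    _,s,_,l=cv2.minMaxLoc(M); d=np.array(l)-60
    a=ray('side',*F[k],.01)[:2]; b=ray('side',F[k][0]+d[0],F[k][1]+d[1],.01)[:2]
    return (b-a).round(4),round(s,2),d.tolist()
def clean(k,p):
    h=J[k][2]; K=.143
    env.move_to([*p,.285],RB); 
    print(k,where(k)); env.move_l([*p,h+.02+K],max_speed=.2)
    r=env.move_l([*p,.151],max_speed=.08,until_force=6); st(f'down {r}')
    env.move_l([*p,h-.002+K],max_speed=.1); st('up')
    r=env.move_l([*p,.151],max_speed=.08,until_force=6); st(f'down {r}')
    env.move_l([*p,.285],max_speed=.2)
E
python3 - <<'E'
from h import *
im=cv2.imread('pics/s2.png')
print([where(k,im) for k in J])
print(where('tall'))
clean('tall',[.501,.366])
st('end');print([(k,where(k)) for k in J])
E
```

```text
[(array([0., 0.]), 1.0, [0, 0]), (array([0., 0.]), 0.96, [0, 0]), (array([0., 0.]), 0.99, [0, 0])]
(array([0., 0.]), 1.0, [0, 0])
tall (array([0., 0.]), 1.0, [0, 0])
down True 9.0 [0.501  0.366  0.1533] w 0.155 F [ 0.5 -0.1  5.3] g 40.0
up 10.2 [0.5008 0.3659 0.2603] w 0.153 F [ 0.7  0.5 -1.6] g 40.0
down True 11.5 [0.5009 0.366  0.1533] w 0.155 F [-0.2  0.1  4.4] g 40.0
end 12.3 [0.5006 0.3658 0.2834] w 0.155 F [-0.4 -0.2 -1.1] g 40.0
[('tall', (array([0., 0.]), 1.0, [0, 0])), ('mid', (array([0., 0.]), 1.0, [0, 0])), ('short', (array([0., 0.]), 1.0, [0, 0]))]
```

Run:
```python
from h import *
for k,p in (('mid',[.472,.0785]),('short',[.4975,.2045])):
    d,s,_=where(k);print(k,d,s)
    if abs(d).max()>.006 or s<.9: break
    clean(k,p)
print([(k,where(k)) for k in J]);st()
snap('side','s3.png')
```

```text
mid [0. 0.] 1.0
mid (array([0., 0.]), 1.0, [0, 0])
down True 15.2 [0.4719 0.0785 0.1533] w 0.155 F [ 0.3 -0.4  3.1] g 40.0
up 16.3 [0.4717 0.0785 0.2404] w 0.154 F [-0.5 -0.1 -0.8] g 40.0
down True 17.3 [0.4719 0.0784 0.1532] w 0.151 F [-0.7 -0.2  4.7] g 40.0
short [-0.0277 -0.1269] 0.79
[('tall', (array([-0.002 ,  0.0012]), 0.79, [-1, 0])), ('mid', (array([0., 0.]), 1.0, [0, 0])), ('short', (array([-0.0277, -0.1269]), 0.79, [13, 47]))]
 18.3 [0.4717 0.0785 0.284 ] w 0.157 F [-0.5  0.7 -1.6] g 40.0
```

View pics/s3.png

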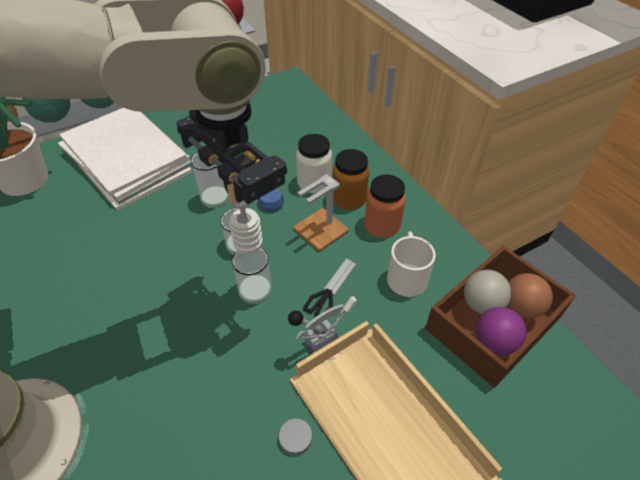

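The brush at (245,230) is only hiding the short jar, which still sits at about (235,235). I'll step aside, recheck, clean it and hang the brush.

Run:
```python
from h import *
q=SO-.075*sx
env.move_to([*q,.285],RB)
d,s,_=where('short');print(d,s)
if abs(d).max()<.006 and s>.9:
    clean('short',[.4975,.2045])
    env.move_to([*q,.285],RB);env.move_l([*q,.185],max_speed=.15)
    env.move_l([*SO,.185],max_speed=.1);st('in')
    r=env.move_l([*SO,.166],max_speed=.04,until_force=4);st(f'hung {r}')
    env.gripper_to(.4);env.move_l([*SO,.285],max_speed=.2);st()
    env.move_to([.5,.0,.3],RJ)
    print([(k,where(k)) for k in J]);snap('side','s4.png',(180,130,380,330),3)
```

```text
[0. 0.] 0.99
short (array([0., 0.]), 0.99, [0, 0])
down True 20.9 [0.4975 0.2045 0.1533] w 0.156 F [-0.4  0.1  3.3] g 40.0
up 21.7 [0.4972 0.2044 0.2203] w 0.157 F [-0.7 -0.3 -0.8] g 40.0
down True 22.5 [0.4971 0.2044 0.1532] w 0.153 F [ 0.3 -0.2  5. ] g 40.0
in 25.6 [0.6447 0.146  0.1852] w 0.15 F [-0.  -0.1 -1.8] g 40.0
hung True 26.0 [0.6448 0.146  0.1681] w 0.152 F [-0.9  0.5  3.6] g 40.0
 27.2 [0.6447 0.1459 0.2835] w 0.401 F [-0.5 -0.   0.2] g 0.0
[('tall', (array([-0.0058, -0.1643]), 0.8, [26, 47])), ('mid', (array([0., 0.]), 0.99, [0, 0])), ('short', (array([0., 0.]), 1.0, [0, 0]))]
```

View pics/s4.png

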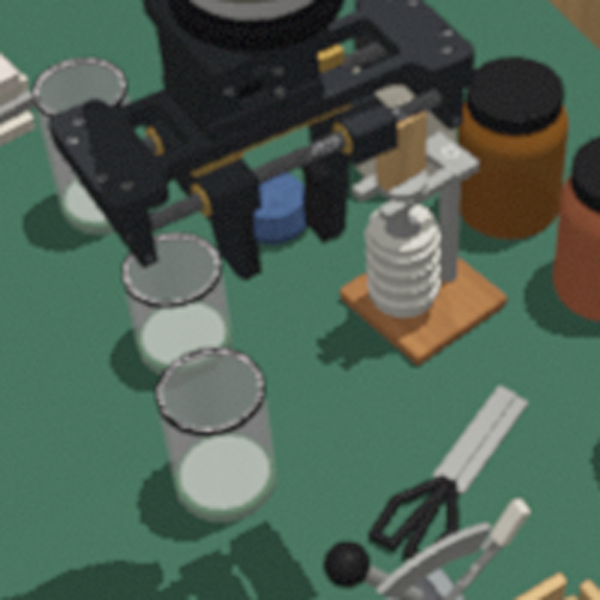

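The brush hangs on its fork and the jars are unmoved. Next, place the mid jar at board y=-100 mm.

```bash
cat >> h.py <<'E'
bx=np.array([np.cos(BY),np.sin(BY)]);by=np.array([-np.sin(BY),np.cos(BY)])
def jar(k,p,slot):
    h=J[k][2]; g=h-.03
    env.gripper_to(1.0,25)
    env.move_to([*p,.27],RJ);print(k,where(k))
    r=env.move_l([*p,g],max_speed=.15,until_force=6);st(f'at {r}')
    if r: return
    env.gripper_to(0,25);st('grip')
    env.move_l([*p,g+.185],max_speed=.2)
    t=BO+slot*by
    env.move_to([*t,g+.185],RJ);st('over')
    env.move_l([*t,g+.025],max_speed=.2)
    r=env.move_l([*t,g+.008],max_speed=.04,until_force=4);st(f'down {r}')
    env.gripper_to(1.0);env.move_l([*t,.29],max_speed=.2)
E
python3 - <<'E'
from h import *
jar('mid',[.472,.078],-.1)
print([(k,where(k)) for k in J]);snap('side','s5.png');snap('top','t5.png')
E
```

```text
mid (array([0., 0.]), 1.0, [0, 0])
at False 31.8 [0.4724 0.0779 0.0706] w 1.001 F [ 1.  -0.3  0.8] g 0.0
grip 32.3 [0.4725 0.0779 0.0704] w 0.75 F [ 1.7 -0.9  3.2] g 24.9
over 35.1 [ 0.5501 -0.3876  0.2553] w 0.746 F [-0.3  1.2 -3.5] g 24.9
down True 36.4 [ 0.5499 -0.3891  0.0817] w 0.752 F [ 0.6 -0.3  1.9] g 25.0
[('tall', (array([ 0.1051, -0.1061]), 0.56, [60, 12])), ('mid', (array([-0.0125,  0.1936]), 0.43, [-42, -60])), ('short', (array([0.1153, 0.0562]), 0.53, [36, -35]))]
```

View pics/t5.png

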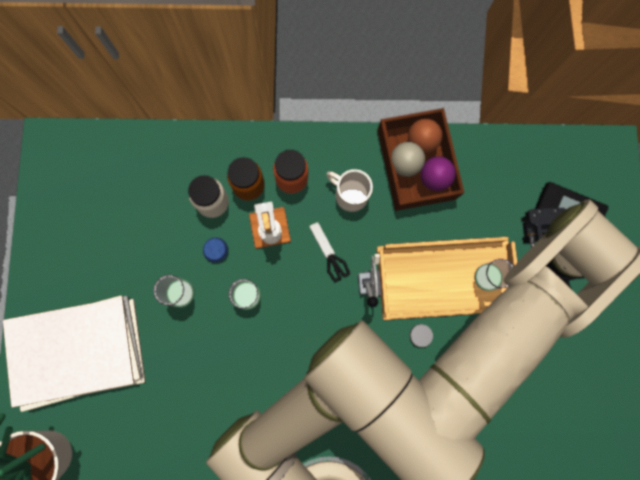

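Mid stands on the board at (488,277), and tall and short are unmoved. Next the short jar.

Run:
```python
from h import *
print(floors())
env.move_to([.6,-.1,.3],RJ); d,s,_=where('short');print(d,s)
if s>.9 and abs(d).max()<.006:
    jar('short',[.4975,.2045],0.)
    print(floors())
    env.move_to([.6,-.1,.3],RJ); print(where('short'),where('tall')); snap('side','s6.png')
```

```text
[(np.float64(0.4981), np.float64(0.2075), 434)]
[0. 0.] 0.92
short (array([0., 0.]), 0.92, [0, 0])
at False 42.7 [0.4979 0.2046 0.0507] w 0.997 F [ 0.1 -0.3  0.6] g 0.0
grip 43.1 [0.498  0.2046 0.0504] w 0.773 F [2.1 0.2 2. ] g 25.0
over 46.0 [ 0.5431 -0.2879  0.2351] w 0.774 F [ 0.6 -0.  -4.9] g 25.0
down True 47.3 [ 0.543  -0.2892  0.0617] w 0.772 F [ 0.6 -0.3  2.9] g 25.0
[(np.float64(0.4933), np.float64(0.34), 424)]
(array([-0.0045,  0.1327]), 0.88, [-25, -37]) (array([-0.0072, -0.0302]), 0.97, [2, 9])
```

View pics/s6.png

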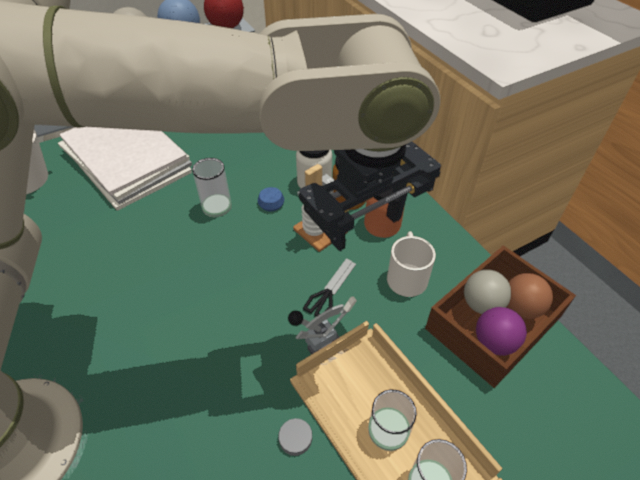

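The tall jar was knocked to about (.494,.337), confirmed in both views. Short and mid stand on the board at (392,415) and (440,465). Next I pick the tall jar at its new place.

Run:
```python
from h import *
jar('tall',[.494,.337],.1)
env.move_to([.3,-.3,.3],RJ);st()
snap('side','s7.png',(270,270,510,480),2.8)
print(where('tall'))
```

```text
tall (array([-0.0072, -0.0302]), 0.97, [2, 9])
at False 53.4 [0.4944 0.3372 0.0909] w 1.001 F [0.5 0.6 0.6] g 0.0
grip 53.8 [0.4945 0.3371 0.0905] w 0.774 F [2.  0.5 2.7] g 25.0
over 56.8 [ 0.5362 -0.1884  0.275 ] w 0.777 F [-0.3 -0.2 -5.1] g 25.0
down True 58.1 [ 0.5366 -0.1894  0.1021] w 0.775 F [2.6 0.1 0.5] g 25.0
 60.7 [ 0.3006 -0.2999  0.2999] w 1.001 F [-0.5 -1.2 -0.2] g 0.0
(array([-0.1218, -0.0436]), 0.5, [-44, 31])
```

View pics/s7.png

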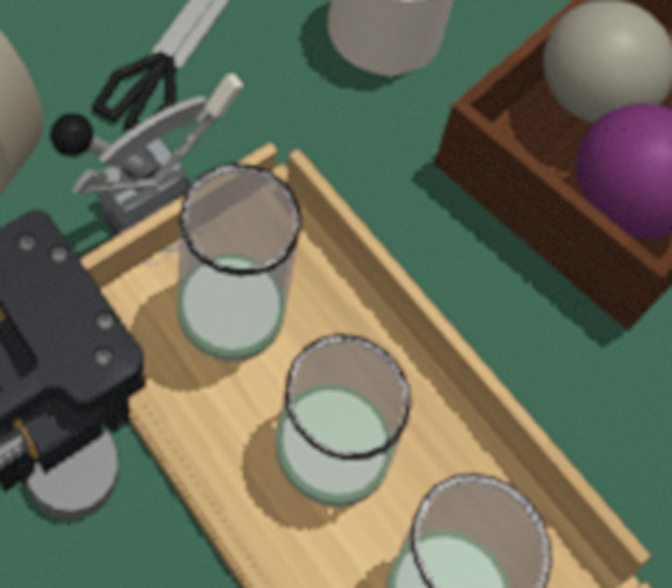

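All three jars stand upright on the board. The knob is at about (72,133) in the crop. Next, push the lever.

Run:
```python
from h import *
H=np.array([.532,-.090])+.003*by
def at(x,z): return [*(H+x*bx),z]
k0=-.1*np.sin(.6); zk=lambda a:.04+.1*np.cos(a-.6)+.010
env.gripper_to(0)
env.move_to(at(k0-.075,.25),RJ);env.move_l(at(k0-.075,zk(0)))
r=env.move_l(at(k0-.01,zk(0)),max_speed=.03,until_force=2.5);st(f'contact {r}')
c=(np.array(env.observe()['eef_pos'])[:2]-H)@bx;print('offset',c-k0)
if r:
    for a in np.arange(.1,1.201,.1):
        env.move_l(at(c+.1*np.sin(a-.6)-k0,zk(a)),max_speed=.06)
    st('end')
    x=c-2*k0
    env.move_l(at(x-.03,zk(1.2)));env.move_l(at(x-.03,.25));env.move_to([.3,.1,.3],RJ)
snap('side','s8.png',(270,270,510,480),2.8);np.save('c.npy',c)
```

```text
contact True 65.6 [ 0.4543 -0.0922  0.1322] w 0.004 F [-1.1 -0.2 -0.7] g 0.3
offset -0.021248571655022717
end 69.4 [ 0.5671 -0.0846  0.1321] w 0.009 F [-0.6 -0.7  0.5] g 0.0
```

View pics/s8.png

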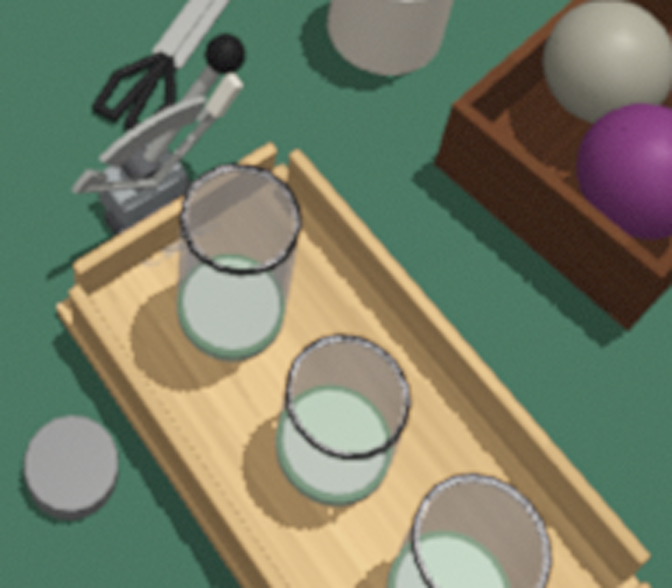

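The lever is over and the front rail is up. The knob is at side (350.4,288.9), against (295.7,317.5) before. I'll compute the angle next.

Run:
```python
from h import *
from scipy.optimize import least_squares
kn=lambda H,a:[*(H[:2]+.1*np.sin(a-.6)*bx),.04+.1*np.cos(a-.6)]
# hinge (x,y) from the start knob in both views
b0=np.array([295.7,317.5]);b1=np.array([350.4,288.9]);t0=np.array([372.9,301.7])
H=least_squares(lambda h:np.r_[proj('side',kn(h,0))-b0,proj('top',kn(h,0))-t0],[.53,-.09]).x
print(H)
# knob now in top view: dark blob near prediction
im=env.camera('top');u,v=proj('top',kn(H,1.2)).astype(int);g=im[v-14:v+15,u-14:u+15].max(2)
ys,xs=np.where(g<45);t1=np.array([xs.mean()+u-14,ys.mean()+v-14]);print((u,v),t1,len(xs))
for a in(1.1,1.15,1.2,1.25,1.3): print(a,(proj('side',kn(H,a))-b1).round(1),(proj('top',kn(H,a))-t1).round(1))
cv2.imwrite('pics/z.png',np.vstack([cv2.resize(np.ascontiguousarray(im[v-30:v+50,u-40:u+40,::-1]),(500,500),interpolation=2)]))
```

```text
[ 0.53750691 -0.08644976]
(np.int64(368), np.int64(250)) [367.69565217 252.34782609] 69
1.1 [-3.6 -1.2] [1.  1.9]
1.15 [-1.6 -1.5] [0.8 0.1]
1.2 [ 0.3 -1.7] [ 0.5 -1.5]
1.25 [ 2.1 -1.8] [ 0.2 -3.1]
1.3 [ 3.8 -1.8] [-0.  -4.6]
```

View pics/z.png

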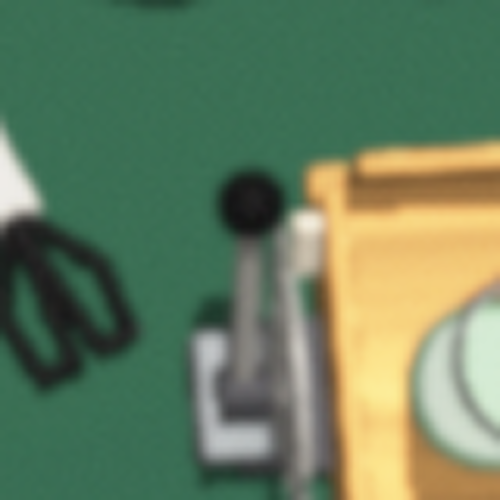

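Run:
```python
from h import *
a=ray('top',372.9,301.7,.1225)[:2]
for t1 in((367.7,252.35),(368.3,252.5)): print('top chord',(ray('top',*t1,.1225)[:2]-a)@bx)
print('side chord',(ray('side',350.4,288.9,.1225)-ray('side',295.7,317.5,.1225))[:2]@bx,'want',.2*np.sin(.6))
# same detector on the starting picture
im=cv2.imread('pics/t0.png');g=im[288:316,359:388].max(2);ys,xs=np.where(g<45);print(xs.mean()+359,ys.mean()+288,len(xs))
for f,(u,v) in (('s0',(296,318)),('s',(350,289))):
    im=cv2.imread('pics/s0.png') if f=='s0' else env.camera('side')
    g=im[v-9:v+10,u-9:u+10].max(2);ys,xs=np.where(g<45);print(xs.mean()+u-9,ys.mean()+v-9,len(xs))
```

```text
top chord 0.11219913658688341
top chord 0.11177724597960478
side chord 0.10869805551839581 want 0.11292849467900708
371.7261904761905 301.51190476190476 84
295.4342105263158 317.7171052631579 152
349.91129032258067 289.14516129032256 124
```

Run:
```python
from h import *
H=np.array([.532,-.090])+.003*by; c=float(np.load('c.npy')); k0=-.1*np.sin(.6)
at=lambda x,z:[*(H+x*bx),z]; x=c-2*k0; z=.04+.1*np.cos(.6)+.01
env.move_to(at(x-.03,.25),RJ);env.move_l(at(x-.03,z));env.move_l(at(x-.006,z));env.move_l(at(x+.002,z),max_speed=.02);st()
env.move_l(at(x-.03,z));env.move_l(at(x-.03,.25));env.move_to([.3,.1,.3],RJ)
im=env.camera('top');g=im[240:268,354:383].max(2);ys,xs=np.where(g<45);t1=(xs.mean()+354,ys.mean()+240);print(t1)
print((ray('top',*t1,.1225)-ray('top',371.73,301.51,.1225))[:2]@bx)
s=env.camera('side');v,u=289,350;g=s[v-9:v+10,u-9:u+10].max(2);ys,xs=np.where(g<45);s1=(xs.mean()+u-9,ys.mean()+v-9)
print(s1,(ray('side',*s1,.1225)-ray('side',295.43,317.72,.1225))[:2]@bx)
# unchanged-objects check vs start picture (mug, button jars, brush, pincushion)
r=cv2.imread('pics/s0.png')
for n,b in dict(mug=(385,230,440,300),b0=(295,130,332,165),b12=(335,148,410,240),brush=(293,160,340,248),pin=(255,183,287,212)).items():
    d=cv2.absdiff(np.ascontiguousarray(s[:,:,::-1]),r)[b[1]:b[3],b[0]:b[2]];print(n,d.mean().round(1))
env.sleep(.5);env.job_done()
```

```text
74.9 [ 0.5686 -0.0845  0.1324] w 0.005 F [-2.3 -0.8  0.8] g 1.3
(np.float64(367.910447761194), np.float64(252.08955223880596))
0.11219451051263389
(np.float64(350.0483870967742), np.float64(289.1774193548387)) 0.10844320525379321
mug 6.5
b0 5.1
b12 4.8
brush 7.5
pin 5.6
the job is handed in; nothing more can be done
```

I handed in the finished job at about 78 s. All three jars were cleaned tall, mid, short, the brush is back on its fork, and the jars stand upright on the board; the lever is over with the front rail up, at about 1.15–1.2 rad by the cameras, and nothing else was knocked over.

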